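Build a half-shelf tier on the kiln base

TASK

Build the next tier on the open kiln base: stand the three tall props upright on the three bare prop marks of the bottom shelf, then lay the half shelf flat on top of them, centred over the marks with its length along theirs, and then stand the beaker upright in the middle of the half shelf. Leave the two short props on the bench and the vase on the kiln where they are.

Things in the scene. Friction and masses are not known exactly. Their poses are not given: they have to be found in the camera images.
- kiln_base: fixed open kiln base, 250 x 290 mm: steel tray, brick hearth, white bottom shelf 180 (x) x 220 mm (y), its top 52 mm up. Origin: centre, at bench height; x roughly away from the robot, z up. Three brown 27 mm prop marks at (x, y) = (71, -72), (29, -72), (50, 72) mm: a pair at the -y end, one at the +y end; the tier's middle is (50, 0) mm, its length along y
- prop_a: one of three identical tall kiln props: a buff square post 22 x 22 x 60 mm with a dark 12 mm hole in the top, standing upright on the bench at the start. Loose, about 55 g. Origin: centre of its underside, z up its length, x and y square to its side faces
- prop_b: one of three identical tall kiln props: a buff square post 22 x 22 x 60 mm with a dark 12 mm hole in the top, standing upright on the bench at the start. Loose, about 55 g. Origin: centre of its underside, z up its length, x and y square to its side faces
- prop_c: one of three identical tall kiln props: a buff square post 22 x 22 x 60 mm with a dark 12 mm hole in the top, standing upright on the bench at the start. Loose, about 55 g. Origin: centre of its underside, z up its length, x and y square to its side faces
- half_shelf: the half shelf: a plain buff slab 68 mm wide (x) by 180 mm long (y) by 12 mm thick, lying flat on the bench at the start. Loose, about 280 g. Origin: centre of its underside; z up. Laid on the tall props its underside is 112 mm and its top 124 mm above the bench
- beaker: an unglazed pinkish clay beaker, open at the top, 58 mm high, 60 mm across the rim, 55 mm near the foot, 48 mm underneath, wall 5 mm. Loose, about 140 g, standing upright on the bench at the start. Origin: centre of its underside, z up
- short_prop_a: a short kiln prop, not needed: the same 22 x 22 mm square post with a hole but only 30 mm high, standing on the bench; loose. Origin: centre of its underside. Leave it where it is
- short_prop_b: a short kiln prop, not needed: the same 22 x 22 mm square post with a hole but only 30 mm high, standing on the bench; loose. Origin: centre of its underside. Leave it where it is
- vase: a pale narrow-necked vase, 80 mm high and 52 mm across, standing loose on the bottom shelf on the half without prop marks (its top 132 mm above the bench). Origin: centre of its underside. Leave it where it is, standing
Things that resemble listed ones, but are neither listed nor needed, are in the scene too. What is shaped like the prop_b but purple is not meant.

How it is judged (in metres and radians):
On the way, in this order (a step that is already met when the one before it is completed fails the run):
1. the three tall props stand on the three prop marks, let go (((x of prop_a in the frame of kiln_base between 0.059 and 0.083 m and y of prop_a in the frame of kiln_base between -0.084 and -0.06 m) or (x of prop_b in the frame of kiln_base between 0.059 and 0.083 m and y of prop_b in the frame of kiln_base between -0.084 and -0.06 m) or (x of prop_c in the frame of kiln_base between 0.059 and 0.083 m and y of prop_c in the frame of kiln_base between -0.084 and -0.06 m)) and ((x of prop_a in the frame of kiln_base between 0.017 and 0.041 m and y of prop_a in the frame of kiln_base between -0.084 and -0.06 m) or (x of prop_b in the frame of kiln_base between 0.017 and 0.041 m and y of prop_b in the frame of kiln_base between -0.084 and -0.06 m) or (x of prop_c in the frame of kiln_base between 0.017 and 0.041 m and y of prop_c in the frame of kiln_base between -0.084 and -0.06 m)) and ((x of prop_a in the frame of kiln_base between 0.038 and 0.062 m and y of prop_a in the frame of kiln_base between 0.06 and 0.084 m) or (x of prop_b in the frame of kiln_base between 0.038 and 0.062 m and y of prop_b in the frame of kiln_base between 0.06 and 0.084 m) or (x of prop_c in the frame of kiln_base between 0.038 and 0.062 m and y of prop_c in the frame of kiln_base between 0.06 and 0.084 m)) and z of prop_a in the frame of kiln_base between 0.049 and 0.055 m and angle between each of prop_a, prop_b, prop_c's own z axis and vertical below 0.08 rad and z of prop_b in the frame of kiln_base between 0.049 and 0.055 m and z of prop_c in the frame of kiln_base between 0.049 and 0.055 m and contact force between the fingers and prop_a below 0.05 N and contact force between the fingers and prop_b below 0.05 N and contact force between the fingers and prop_c below 0.05 N), for 0.2 s.
2. the half shelf lies flat on the three props, let go (((x of prop_a in the frame of kiln_base between 0.059 and 0.083 m and y of prop_a in the frame of kiln_base between -0.084 and -0.06 m) or (x of prop_b in the frame of kiln_base between 0.059 and 0.083 m and y of prop_b in the frame of kiln_base between -0.084 and -0.06 m) or (x of prop_c in the frame of kiln_base between 0.059 and 0.083 m and y of prop_c in the frame of kiln_base between -0.084 and -0.06 m)) and ((x of prop_a in the frame of kiln_base between 0.017 and 0.041 m and y of prop_a in the frame of kiln_base between -0.084 and -0.06 m) or (x of prop_b in the frame of kiln_base between 0.017 and 0.041 m and y of prop_b in the frame of kiln_base between -0.084 and -0.06 m) or (x of prop_c in the frame of kiln_base between 0.017 and 0.041 m and y of prop_c in the frame of kiln_base between -0.084 and -0.06 m)) and ((x of prop_a in the frame of kiln_base between 0.038 and 0.062 m and y of prop_a in the frame of kiln_base between 0.06 and 0.084 m) or (x of prop_b in the frame of kiln_base between 0.038 and 0.062 m and y of prop_b in the frame of kiln_base between 0.06 and 0.084 m) or (x of prop_c in the frame of kiln_base between 0.038 and 0.062 m and y of prop_c in the frame of kiln_base between 0.06 and 0.084 m)) and z of prop_a in the frame of kiln_base between 0.049 and 0.055 m and angle between each of prop_a, prop_b, prop_c's own z axis and vertical below 0.08 rad and z of prop_b in the frame of kiln_base between 0.049 and 0.055 m and z of prop_c in the frame of kiln_base between 0.049 and 0.055 m and x of half_shelf in the frame of kiln_base between 0.038 and 0.062 m and y of half_shelf in the frame of kiln_base between -0.012 and 0.012 m and z of half_shelf in the frame of kiln_base between 0.108 and 0.116 m and angle between half_shelf's own z axis and vertical below 0.05 rad and angle between the y axis of half_shelf and the y axis of kiln_base, either way round below 0.15 rad and contact force between the fingers and half_shelf below 0.05 N), for 0.2 s.
3. the beaker stands in the middle of the half shelf, let go (x of beaker in the frame of half_shelf between -0.015 and 0.015 m and y of beaker in the frame of half_shelf between -0.015 and 0.015 m and z of beaker in the frame of half_shelf between 0.009 and 0.016 m and angle between beaker's own z axis and vertical below 0.08 rad and contact force between the fingers and beaker below 0.05 N), for 0.2 s.
At the end, for the whole second after the job is handed in: Tall props upright on the three marks (within 12 mm each way), half shelf flat on all three, centred within 12 mm each way and lengthwise within 0.15 rad, beaker upright within 15 mm of its middle each way; all released and at rest (((x of prop_a in the frame of kiln_base between 0.059 and 0.083 m and y of prop_a in the frame of kiln_base between -0.084 and -0.06 m) or (x of prop_b in the frame of kiln_base between 0.059 and 0.083 m and y of prop_b in the frame of kiln_base between -0.084 and -0.06 m) or (x of prop_c in the frame of kiln_base between 0.059 and 0.083 m and y of prop_c in the frame of kiln_base between -0.084 and -0.06 m)) and ((x of prop_a in the frame of kiln_base between 0.017 and 0.041 m and y of prop_a in the frame of kiln_base between -0.084 and -0.06 m) or (x of prop_b in the frame of kiln_base between 0.017 and 0.041 m and y of prop_b in the frame of kiln_base between -0.084 and -0.06 m) or (x of prop_c in the frame of kiln_base between 0.017 and 0.041 m and y of prop_c in the frame of kiln_base between -0.084 and -0.06 m)) and ((x of prop_a in the frame of kiln_base between 0.038 and 0.062 m and y of prop_a in the frame of kiln_base between 0.06 and 0.084 m) or (x of prop_b in the frame of kiln_base between 0.038 and 0.062 m and y of prop_b in the frame of kiln_base between 0.06 and 0.084 m) or (x of prop_c in the frame of kiln_base between 0.038 and 0.062 m and y of prop_c in the frame of kiln_base between 0.06 and 0.084 m)) and z of prop_a in the frame of kiln_base between 0.049 and 0.055 m and angle between each of prop_a, prop_b, prop_c, beaker's own z axis and vertical below 0.08 rad and z of prop_b in the frame of kiln_base between 0.049 and 0.055 m and z of prop_c in the frame of kiln_base between 0.049 and 0.055 m and x of half_shelf in the frame of kiln_base between 0.038 and 0.062 m and y of half_shelf in the frame of kiln_base between -0.012 and 0.012 m and z of half_shelf in the frame of kiln_base between 0.108 and 0.116 m and angle between half_shelf's own z axis and vertical below 0.05 rad and angle between the y axis of half_shelf and the y axis of kiln_base, either way round below 0.15 rad and x of beaker in the frame of half_shelf between -0.015 and 0.015 m and y of beaker in the frame of half_shelf between -0.015 and 0.015 m and z of beaker in the frame of half_shelf between 0.009 and 0.016 m and linear speed of each of prop_a, prop_b, prop_c, half_shelf, beaker below 0.02 m/s and angular speed of each of prop_a, prop_b, prop_c, half_shelf, beaker below 0.2 rad/s); the robot touches nothing.
It fails at once if the vase is shifted by more than 20 mm or tipped (distance of vase from where it was at the start of the episode above 0.02 m or angle between vase's own z axis and vertical above 0.3 rad).
It fails at once if a short prop is shifted by more than 20 mm or tipped (distance of any of short_prop_a, short_prop_b from where it was at the start of the episode above 0.02 m or angle between any of short_prop_a, short_prop_b's own z axis and vertical above 0.3 rad).
It also fails if it takes over 134 s, if anything falls off the work surface, if the arm or the gripper's body presses on something with over 40 N, if the wrist force passes 120 N, or if a joint passes its speed limit or range.

ROBOT

A 6-joint arm with a two-finger parallel gripper is mounted at the origin on the work surface. World frame = base frame: x ahead of the robot, y to its left, z up, the work surface at z = 0. Lengths are in mm, angles in rad, forces in N, time in s.
With the tool pointing down it reaches from about 350 to 875 mm from the base axis. Payload 4.2 kg.
Tool frame: the origin (TCP) lies midway between the tips of the shut fingers; the grasp point (between the pads) lies 19 mm behind it (arm.tcp_to_grasp is the distance from the TCP to the grasp point, in mm); z points along the fingers, y is the line along which they close (so a half turn about z gives the same grasp; the last joint's range is limited). The gripper opens to 85 mm and grips with 20 to 120 N. Pads are 22 mm wide; open, the fingers measure 114 mm over their backs; the gripper's body (76 mm by 85 mm) begins 54 mm behind the grasp point. The pads swing forward as they close: fully open they stand 13 mm farther back than shut.
Start: joints at [1.544, 0.385, 0.008, 0, -1.194, -0.259], TCP at [176.171, 599.636, 231.312] pointing down, gripper open.
Joint ranges: [-3.14, 3.14], [-1.21, 2.06], [-1.07, 1.41], [-3.16, 2.05], [-2.99, -0.16], [-3.1, 3.1]. Speed limits (rad/s): [2.79, 2.79, 3.14, 3.14, 3.14, 3.14].

INTERFACE

Orientations are given as a unit quaternion [x, y, z, w].
In Python, from bench import arm gives the robot as it stands.
- The arm moves only by the tool arm_command, never from a script. Its argument "rows" is a list of rows, each a list of 2 entries, a list of its own where there are three numbers: the shift along the tool's x, y, z as a fraction of full scale, then the turn, a rotation vector about the tool's x, y, z as a fraction of full scale. In form: [[[x, y, z], [wx, wy, wz]], ...]. A call has 1 to 5 rows; each row is the pose to reach, as a shift and turn from the pose commanded when the call began, along the tool's axes at that moment, turning the shorter way round; what a row does not reach only later rows make up. Full scale, the value 1, is 0.25 m for a shift and 180 degrees for a turn. A row lasts 1/10 s, in which the tool goes at most 50 mm and 8.59 degrees, less where a joint would pass 70% of its speed; a pose out of reach is approached as far as the arm can. A call with a number of a shift or a turn outside -1 to 1 is refused whole. A call with a gripper value outside its range is refused whole. "grip" is the opening, from 0 (shut) to 1 (fully open), set as the call begins (left out, the last holds). The fingers move at their own pace and stop on an object; the grip force is fixed at half the most. Time passes only in rows, so rows that repeat a pose let the fingers close. It gives the time, the measured TCP pose, the force, the opening and the grip force at its end, in the units of the state.
- arm.read_state(): the state, without advancing time (a new reading comes with each control period).
- arm.get_image(name): name is "scene" or "side" or "wrist"; returns (picture, depth): 400x640x3 uint8, blue, green, red; 400x640 float32, mm along the optical axis (not along the pixel's ray), 0 where there is no reading.
- arm.camera_info(name): a dict with "fx", "fy", "cx", "cy" (pixels), "k1" (the pictures are not rectified: a ray, as slopes to the right and down, at radius r is drawn at 1 + k1 r^2 times it, then the intrinsics apply), "extrinsics" (4x4, takes a point from camera to world coordinates). Camera axes: x right, y down, z forward; pixel columns grow to the right and rows downward; lengths in mm; the calibration is good to about 2 mm. A picture is of the moment at which its call begins: read the wrist's pose just before it. camera_info takes no time and is no camera call; for the wrist camera it gives the pose at the moment of the call.
- arm.job_done(): hands the job in; it is judged then, once.
Trained networks look in the newest picture that a camera, given by its name, has taken for a name from the list of things; names that differ only in an ending like _2 or _b are one class to them, and where a whole thing is asked for, a point or a joint stands for the part that bears it (a point fixed in the world has none). Each returns a list of dicts, best first, with "score" (0 to 1); they miss things now and then, are a little off and sometimes report something else, mostly with a low value. They report only what shows in the picture. A call takes as long as a camera call. They do not tell look-alikes from the thing itself.
- arm.spot_in(camera, query): "position" ([column, row] in pixels, amid what is visible of it).
The state is a dict: "clock": time; "joints": joint angles; "joint_vel": joint speeds; "joint_efforts": joint torques, N m; "position": TCP position; "ee_rot": TCP orientation; "contact_force": force on the tool from outside, world axes, zero at the start; "wrist_torque": the same for the moment, N m; "gripper_width": finger opening in mm; "grasp_force": force on a finger pad.
Only numpy, scipy, OpenCV 4.12 (cv2) and the standard library are available. Lean on these libraries where they do the work, as an engineer would, in place of code of your own. Each camera call takes 0.05 s, during which the arm holds its last target. There are 200 camera calls.

## Working session

There is one attempt and no reset: what is moved stays moved. The work goes in short steps, Python scripts to look and compute and a tool call to move; the robot and the scene stay as the last step left them, time stands still between calls to the robot, and variables do not carry over. Pictures are saved under pics/ and viewed, at most 14 in all, crops included, and the job is handed in when it is done.

Besides the shell and the picture viewer there is one more tool, called after "Emit:" as a command line: name --argument value ..., lists and objects as JSON in quotes. arm_command: Moves the arm, as the interface text tells. Shift numbers are shares of 0.25 m and turn numbers shares of 180 degrees, none past 1 either way. Its arguments: {"type":"object","properties":{"rows":{"type":"array","items":{"type":"array"}},"grip":{"type":"number"}},"required":["rows"]}

```bash
ls; mkdir -p pics; cat > h.py <<'E'
from bench import arm
import numpy as np, cv2
from scipy.spatial.transform import Rotation as R
def cloud(name):
    ci=arm.camera_info(name); im,d=arm.get_image(name)
    K=np.array([[ci['fx'],0,ci['cx']],[0,ci['fy'],ci['cy']],[0,0,1.]])
    v,u=np.mgrid[0:400,0:640]
    p=cv2.undistortPoints(np.stack([u,v],-1).reshape(-1,1,2).astype(np.float64),K,np.array([ci['k1'],0,0,0.])).reshape(400,640,2)
    c=np.dstack([p*d[...,None],d,np.ones_like(d)])
    w=c@np.array(ci['extrinsics']).T
    w=w[...,:3]; w[d==0]=np.nan
    return im,w
E
python3 - <<'E'
from h import *
print(arm.read_state())
for n in ['scene','side']:
    im,w=cloud(n); cv2.imwrite(f'pics/{n}0.png',im); np.save(f'{n}0.npy',w)
    print(n,np.round(arm.camera_info(n)['extrinsics'],2).tolist())
E
```

```text
pics
{'clock': 0.0, 'joints': array([ 1.54365008e+00,  3.85534351e-01,  6.62338139e-03, -5.21416404e-04,
       -1.19401902e+00, -2.58563398e-01]), 'joint_vel': array([ 9.16092909e-05, -6.29106911e-04,  6.45141487e-05,  6.74532088e-04,
       -1.64564282e-03, -2.65743065e-03]), 'joint_efforts': array([-2.47040307e-04, -3.92291844e+01,  1.88406962e+01,  4.18628007e+00,
       -4.55636153e-03, -6.92486452e-06]), 'position': array([175.98158324, 599.0920554 , 230.23071989]), 'ee_rot': array([ 9.89799301e-01, -1.42464548e-01, -1.17531949e-04,  1.08767221e-03]), 'contact_force': array([ 0.53106295, -0.77944388,  0.27462605]), 'wrist_torque': array([-0.02072419, -0.00877218, -0.01495394]), 'grasp_force': 0.0, 'gripper_width': 85.33594332426962}
scene [[-0.06, 0.56, -0.83, 1150.38], [1.0, 0.02, -0.06, 68.85], [-0.02, -0.83, -0.56, 515.91], [0.0, 0.0, 0.0, 1.0]]
side [[0.96, -0.2, 0.18, 285.23], [-0.27, -0.73, 0.62, -598.81], [0.0, -0.65, -0.76, 871.31], [0.0, 0.0, 0.0, 1.0]]
```

View pics/scene0.png

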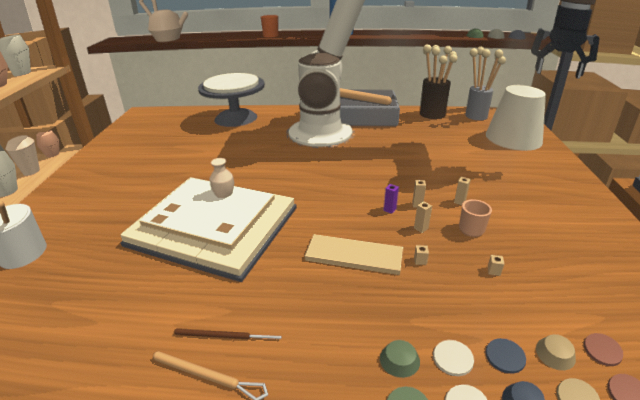

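View pics/side0.png

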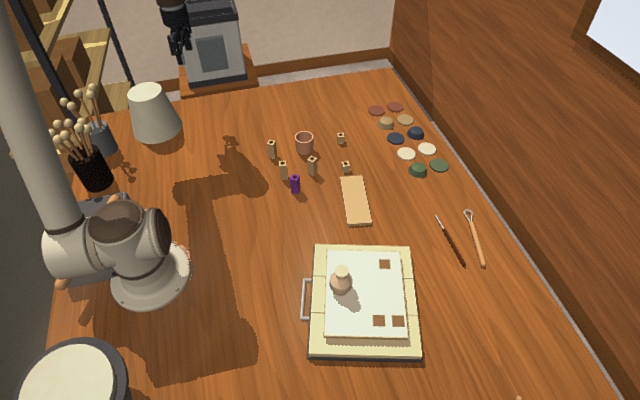

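The scene view shows the tall props at (419,192), (462,190) and (423,217), and the purple decoy at (391,198). The short props are at (421,255) and (496,265), the beaker at (475,217) and the half shelf at (355,254). The marks are at (172,208), (160,219) and (225,228), with the vase at (221,180). The side view agrees.

```bash
cat > m.py <<'E'
from h import *
def rect(pts):
    r=cv2.minAreaRect(pts[:,:2].astype(np.float32)); return np.round(r[0],1),np.round(r[1],1),round(r[2],1)
for n in ['scene','side']:
    w=np.load(n+'0.npy'); im=cv2.imread(f'pics/{n}0.png'); z=w[...,2]
    hsv=cv2.cvtColor(im,cv2.COLOR_BGR2HSV)
    print(n,'table z',np.nanmedian(z[(w[...,0]>300)&(w[...,0]<800)&(abs(w[...,1])<500)]))
    # tops of small things at z in band
    reg=(w[...,0]>250)&(w[...,0]<850)&(abs(w[...,1])<700)
    for lo,hi,a0 in [(56,66,8),(26,36,8),(7,17,200),(47,56,500)]:
        m=(reg&(z>lo)&(z<hi)).astype(np.uint8)
        k,l,s,c=cv2.connectedComponentsWithStats(m)
        for i in range(1,k):
            if s[i,4]>=a0:
                p=w[l==i]; print(lo,np.round(c[i]),s[i,4],'mean',np.round(p.mean(0),1),rect(p),np.median(hsv[l==i],0))
    for nm,pix in {'scene':[('m',(172,208)),('m',(160,219)),('m',(225,228))],'side':[('m',(384,264)),('m',(378,320)),('m',(398,320))]}[n]:
        u,v=pix; sub=np.zeros(z.shape,bool); sub[v-10:v+11,u-12:u+13]=1
        m=sub&(hsv[...,2]<175)&(hsv[...,1]>80)&(z>45)&(z<60)
        p=w[m]; print('mark',m.sum(),np.round(p.mean(0),1),rect(p))
    m=reg&(z>85)&(z<140)&(w[...,1]<100)
    if m.sum(): print('vase',np.round(np.nanmean(w[m],0),1))
E
python3 m.py
```

```text
scene table z -0.6150794705769158
56 [464. 180.] 62 mean [383.6 342.5  59.1] (array([382.3, 343.5]), array([20.8, 22.4]), 57.8) [ 18. 108. 189.]
56 [420. 183.] 67 mean [398.  243.   58.9] (array([396.8, 242.7]), array([22. , 24.4]), 81.7) [ 17. 111. 182.]
56 [392. 188.] 63 mean [419.7 177.7  59. ] (array([418.2, 178.2]), array([20.8, 23.3]), 59.3) [142. 152. 140.]
56 [224. 194.] 59 mean [ 457.  -181.8   61.2] (array([ 454.9, -183.6]), array([16.4, 40.8]), 19.7) [ 16.  75. 139.]
56 [475. 206.] 92 mean [481.7 342.5  56.8] (array([484.2, 343.4]), array([57.4, 56.1]), 3.7) [ 13. 119. 223.]
56 [424. 206.] 85 mean [485.7 236.9  58.6] (array([484.2, 238.4]), array([22.5, 26.6]), 41.9) [ 17. 111. 189.]
56 [ 19. 237.] 179 mean [ 621.6 -560.9   61.1] (array([ 613.1, -561.9]), array([25.8, 86.3]), 72.9) [ 23.  28. 154.]
26 [184. 182.] 18 mean [ 359.6 -311.1   29.7] (array([ 360.4, -311.3]), array([ 5.5, 51.3]), 71.6) [ 18.  91. 217.]
26 [172. 192.] 13 mean [ 404.2 -324.8   29. ] (array([ 404.7, -325. ]), array([ 5.4, 28.6]), 74.8) [ 24.  54. 233.]
26 [461. 192.] 44 mean [389.4 339.9  30.7] (arr
[... 4168 characters left out ...]
y([ 491.3, -210. ]), array([283.3, 242.8]), 72.3) [ 26.  66. 230.]
7 [355. 200.] 1167 mean [570.5  86.7  12.7] (array([573.9,  92.7]), array([182.7,  73.4]), 79.2) [ 18. 109. 227.]
7 [339. 332.] 700 mean [ 411.1 -268.2   12.3] (array([ 406.3, -247.1]), array([190.8, 378.1]), 23.8) [ 18.  34. 101.]
47 [366. 296.] 5837 mean [ 491.  -222.2   53.6] (array([ 491.6, -209.8]), array([221. , 181.1]), 72.3) [ 37.  23. 237.]
mark 87 [ 560.3 -156.    54.4] (array([ 560.7, -156. ]), array([25.2, 25.1]), 76.7)
mark 124 [ 497.3 -285.9   54.2] (array([ 497.1, -286. ]), array([26.7, 24.5]), 69.1)
mark 129 [ 536.8 -299.9   54.7] (array([ 539.6, -300.7]), array([24.7, 32.2]), 75.1)
vase [ 436.6 -197.   111.4]
```

```bash
cat > plan.py <<'E'
import sys,json,numpy as np
# usage: plan.py 'x,y,z,phi[,vmax mm/row]' ... ; g<val>[:rows] = gripper hold ; state in cmd.json
st=json.load(open('cmd.json')); P=np.array(st['p']); phi=st['phi']
rot=lambda f:(lambda c,s:np.array([[c,s,0],[s,-c,0],[0,0,-1.]]))(np.cos(np.radians(f)),np.sin(np.radians(f)))
seq=[]
for a in sys.argv[1:]:
    if a[0]=='g':
        g,_,n=a[1:].partition(':'); seq.append(('g',float(g),int(n or 5)))
    else:
        v=[float(t) for t in a.split(',')]; seq.append(('m',np.array(v[:3]),v[3],v[4] if len(v)>4 else 48))
for s in seq:
    if s[0]=='g': print(json.dumps(dict(rows=[[[0,0,0],[0,0,0]]]*s[2],grip=s[1]))); continue
    while np.linalg.norm(s[1]-P)>.4 or abs(s[2]-phi)>.3:
        d=s[1]-P; da=s[2]-phi
        n=max(1,int(np.ceil(max(np.linalg.norm(d)/s[3],abs(da)/8.)))); k=min(n,5)
        rows=[]
        for i in range(1,k+1):
            t=rot(phi).T@(d*i/n)/250; rows.append([[round(float(x),3)+0 for x in t],[0,0,round(-da*i/n/180,4)+0]])
        P=P+rot(phi)@np.array(rows[-1][0])*250; phi=phi-rows[-1][1][2]*180
        print(json.dumps(dict(rows=rows)))
json.dump(dict(p=P.tolist(),phi=phi),open('cmd.json','w'))
print(P.round(1),round(phi,2))
E
echo '{"p":[176.171,599.636,231.312],"phi":-16.381}'>cmd.json
python3 plan.py 483,236.3,150,-45 g0.55:1 483,236.3,22,-45,40 g0:5 483,236.3,100,-45 537.7,-299.2,190,-17.7
```

```text
{"rows": [[[0.144, 0.095, 0.03], [0, 0, 0.0145]], [[0.289, 0.191, 0.059], [0, 0, 0.0289]], [[0.433, 0.286, 0.089], [0, 0, 0.0434]], [[0.577, 0.381, 0.118], [0, 0, 0.0578]], [[0.722, 0.476, 0.148], [0, 0, 0.0723]]]}
{"rows": [[[0.162, 0.06, 0.03], [0, 0, 0.0144]], [[0.324, 0.121, 0.059], [0, 0, 0.0289]], [[0.486, 0.181, 0.089], [0, 0, 0.0433]], [[0.648, 0.242, 0.118], [0, 0, 0.0578]], [[0.81, 0.302, 0.148], [0, 0, 0.0722]]]}
{"rows": [[[0.171, 0.023, 0.029], [0, 0, 0.0145]]]}
{"rows": [[[0, 0, 0], [0, 0, 0]]], "grip": 0.55}
{"rows": [[[0.0, 0.0, 0.128], [0, 0, 0.0]], [[0.0, 0.0, 0.256], [0, 0, 0.0]], [[0.0, 0.0, 0.384], [0, 0, 0.0]], [[0.0, 0.0, 0.512], [0, 0, 0.0]]]}
{"rows": [[[0, 0, 0], [0, 0, 0]], [[0, 0, 0], [0, 0, 0]], [[0, 0, 0], [0, 0, 0]], [[0, 0, 0], [0, 0, 0]], [[0, 0, 0], [0, 0, 0]]], "grip": 0.0}
{"rows": [[[0.0, 0.0, -0.156], [0, 0, 0.0]], [[0.0, 0.0, -0.312], [0, 0, 0.0]]]}
{"rows": [[[0.139, 0.113, -0.03], [0, 0, -0.0126]], [[0.278, 0.227, -0.06], [0, 0, -0.0253]], [[0.417, 0.34, -0.09], [0, 0, -0.0379]], [[0.557, 0.453, -0.12], [0, 0, -0.0506]], [[0.696, 0.566, -0.15], [0, 0, -0.0632]]]}
{"rows": [[[0.114, 0.139, -0.03], [0, 0, -0.0126]], [[0.228, 0.277, -0.06], [0, 0, -0.0253]], [[0.342, 0.416, -0.09], [0, 0, -0.0379]], [[0.456, 0.554, -0.12], [0, 0, -0.0506]], [[0.57, 0.693, -0.15], [0, 0, -0.0632]]]}
{"rows": [[[0.085, 0.158, -0.03], [0, 0, -0.0126]], [[0.169, 0.317, -0.06], [0, 0, -0.0253]]]}
[ 537.6 -299.3  190.1] -17.7
```

Emit:
arm_command --rows '[[[0.722,0.476,0.148],[0,0,0.0723]],[[0.722,0.476,0.148],[0,0,0.0723]],[[0.722,0.476,0.148],[0,0,0.0723]],[[0.722,0.476,0.148],[0,0,0.0723]],[[0.722,0.476,0.148],[0,0,0.0723]]]' --grip 0.55

```text
clock: 0.6
position: [317.0, 430.6, 193.1]
ee_rot: [0.967, -0.255, -0.0, 0.002]
contact_force: [0.7, -0.3, -0.5]
gripper_width: 46.9
grasp_force: 0.0
```

Emit:
arm_command --rows '[[[0.81,0.302,0.148],[0,0,0.0722]],[[0.81,0.302,0.148],[0,0,0.0722]],[[0.81,0.302,0.148],[0,0,0.0722]],[[0.81,0.302,0.148],[0,0,0.0722]],[[0.81,0.302,0.148],[0,0,0.0722]]]'

```text
clock: 1.1
position: [456.2, 265.9, 156.0]
ee_rot: [0.932, -0.363, -0.001, 0.001]
contact_force: [-0.4, 0.5, 0.6]
gripper_width: 46.8
grasp_force: 0.0
```

Emit:
arm_command --rows '[[[0.171,0.023,0.029],[0,0,0.0145]],[[0.171,0.023,0.029],[0,0,0.0145]],[[0.171,0.023,0.029],[0,0,0.0145]]]'

```text
clock: 1.4
position: [483.0, 235.3, 149.4]
ee_rot: [0.923, -0.384, -0.0, 0.001]
contact_force: [-0.5, 0.4, -0.0]
gripper_width: 47.0
grasp_force: 0.0
```

```bash
cat > w.py <<'E'
from h import *; import sys
im,w=cloud('wrist'); cv2.imwrite(f'pics/{sys.argv[1]}.png',im)
lo,hi=map(float,sys.argv[2:4]); z=w[...,2]
m=((z>lo)&(z<hi)).astype(np.uint8); k,l,s,c=cv2.connectedComponentsWithStats(m)
for i in range(1,k):
    if s[i,4]>=150:
        p=w[l==i]; r=cv2.minAreaRect(p[:,:2].astype(np.float32)); print(np.round(c[i]),s[i,4],np.round(p.mean(0),1),np.round(r[0],1),np.round(r[1],1),round(r[2],1),np.median(im[l==i],0))
E
python3 w.py w1 53 66
```

```text
[311. 203.] 855 [483.4 237.4  59.2] [482.7 238.2] [21.8 22.4] 42.5 [186. 238. 251.]
[427. 209.] 903 [417.6 178.4  59.1] [416.3 178.6] [22.5 22.8] 58.2 [140.  52. 118.]
[204. 276.] 679 [500.4 346.3  56.7] [498.5 346.8] [29.2 59.7] 10.1 [168. 219. 249.]
[309. 355.] 613 [381.8 342.6  58.7] [380.1 344.3] [22.4 23.9] 59.6 [146. 204. 238.]
```

View pics/w1.png

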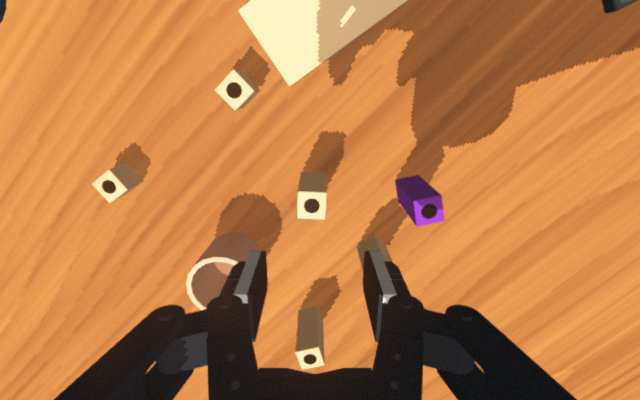

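The wrist view shows prop C at (312,205), square to the tool and on target, so I'll descend and grasp it.

Emit:
arm_command --rows '[[[0,0,0.15],[0,0,0]],[[0,0,0.3],[0,0,0]],[[0,0,0.42],[0,0,0]],[[0,0,0.512],[0,0,0]],[[0,0,0.512],[0,0,0]]]'

```text
clock: 1.95
position: [480.4, 235.9, 19.3]
ee_rot: [0.924, -0.382, -0.002, 0.003]
contact_force: [-0.6, 0.2, -0.5]
gripper_width: 47.3
grasp_force: 0.0
```

Emit:
arm_command --rows '[[[0,0,0],[0,0,0]],[[0,0,0],[0,0,0]],[[0,0,0],[0,0,0]],[[0,0,0],[0,0,0]],[[0,0,0],[0,0,0]]]' --grip 0

```text
clock: 2.45
position: [483.7, 237.3, 23.7]
ee_rot: [0.924, -0.382, 0.001, -0.001]
contact_force: [-3.3, 1.8, 7.0]
gripper_width: 21.5
grasp_force: 59.3
```

Emit:
arm_command --rows '[[[0,0,-0.156],[0,0,0]],[[0,0,-0.312],[0,0,0]],[[0,0,-0.312],[0,0,0]]]'

```text
clock: 2.75
position: [486.0, 238.5, 105.7]
ee_rot: [0.924, -0.382, 0.003, -0.005]
contact_force: [0.4, -0.0, -0.4]
gripper_width: 21.4
grasp_force: 58.8
```

Emit:
arm_command --rows '[[[0.696,0.566,-0.15],[0,0,-0.0632]],[[0.696,0.566,-0.15],[0,0,-0.0632]],[[0.696,0.566,-0.15],[0,0,-0.0632]],[[0.696,0.566,-0.15],[0,0,-0.0632]],[[0.696,0.566,-0.15],[0,0,-0.0632]]]'

```text
clock: 3.25
position: [505.3, 10.3, 137.9]
ee_rot: [0.957, -0.29, -0.0, -0.0]
contact_force: [-0.3, 1.1, -0.5]
gripper_width: 21.2
grasp_force: 58.8
```

Emit:
arm_command --rows '[[[0.57,0.693,-0.15],[0,0,-0.0632]],[[0.57,0.693,-0.15],[0,0,-0.0632]],[[0.57,0.693,-0.15],[0,0,-0.0632]],[[0.57,0.693,-0.15],[0,0,-0.0632]],[[0.57,0.693,-0.15],[0,0,-0.0632]]]'

```text
clock: 3.75
position: [528.2, -212.9, 175.2]
ee_rot: [0.981, -0.194, 0.0, 0.0]
contact_force: [0.5, -0.1, -0.4]
gripper_width: 21.3
grasp_force: 58.8
```

Emit:
arm_command --rows '[[[0.085,0.158,-0.03],[0,0,-0.0126]],[[0.169,0.317,-0.06],[0,0,-0.0253]],[[0.169,0.317,-0.06],[0,0,-0.0253]],[[0.169,0.317,-0.06],[0,0,-0.0253]]]'

```text
clock: 4.15
position: [536.9, -300.1, 189.0]
ee_rot: [0.988, -0.155, -0.001, -0.0]
contact_force: [1.1, 1.9, -0.4]
gripper_width: 21.3
grasp_force: 58.9
```

```bash
python3 plan.py 537.7,-299.2,80,-17.7 537.7,-299.2,75,-17.7,3  g0.55:4 537.7,-299.2,190,-17.7,40; python3 - <<'E'
from h import *
s=arm.read_state(); q=s['ee_rot']; print(s['position'],2*np.degrees(np.arctan2(q[1],q[0])),s['joints'].round(2))
im,w=cloud('wrist'); cv2.imwrite('pics/w2.png',im)
hsv=cv2.cvtColor(im,cv2.COLOR_BGR2HSV); z=w[...,2]
m=((hsv[...,2]<190)&(hsv[...,1]>80)&(z>46)&(z<58)).astype(np.uint8)
k,l,st,c=cv2.connectedComponentsWithStats(m)
for i in range(1,k):
    if st[i,4]>100: 
        p=w[l==i]; r=cv2.minAreaRect(p[:,:2].astype(np.float32)); print(np.round(c[i]),st[i,4],p.mean(0).round(1),r)
E
```

```text
{"rows": [[[0.0, 0.0, 0.147], [0, 0, 0.0]], [[0.0, 0.0, 0.293], [0, 0, 0.0]], [[0.0, 0.0, 0.44], [0, 0, 0.0]]]}
{"rows": [[[0.0, 0.0, 0.01], [0, 0, 0.0]], [[0.0, 0.0, 0.02], [0, 0, 0.0]]]}
{"rows": [[[0, 0, 0], [0, 0, 0]], [[0, 0, 0], [0, 0, 0]], [[0, 0, 0], [0, 0, 0]], [[0, 0, 0], [0, 0, 0]]], "grip": 0.55}
{"rows": [[[0.0, 0.0, -0.153], [0, 0, 0.0]], [[0.0, 0.0, -0.307], [0, 0, 0.0]], [[0.0, 0.0, -0.46], [0, 0, 0.0]]]}
[ 537.6 -299.3  190.1] -17.7
[ 536.8660846  -300.11263079  189.03967223] -17.864621708966443 [-0.25  0.4  -0.08 -0.   -1.09  1.51]
[295. 163.] 250 [ 558.6 -289.5   49.9] ((559.9673461914062, -285.2208557128906), (111.62213897705078, 1.1222877502441406), 72.41322326660156)
[312. 185.] 784 [ 536.1 -297.5   52.2] ((536.1277465820312, -297.3078308105469), (25.485536575317383, 25.237520217895508), 73.4006576538086)
[312. 221.] 261 [ 503.5 -287.2   52.2] ((503.85595703125, -286.6254577636719), (24.78394889831543, 9.807610511779785), 73.58534240722656)
```

View pics/w2.png

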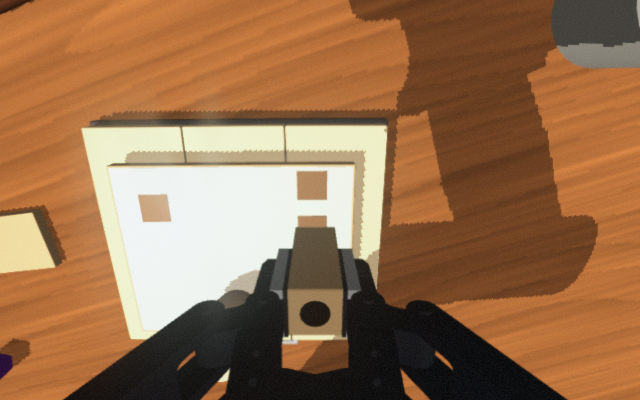

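The wrist view shows the far mark at (312,185) and the near one at (312,221), within 2 mm of plan. The prop is held upright at (315,285), so I'll place it.

Emit:
arm_command --rows '[[[0,0,0.15],[0,0,0]],[[0,0,0.3],[0,0,0]],[[0,0,0.42],[0,0,0]],[[0,0,0.42],[0,0,0]],[[0,0,0.44],[0,0,0]]]'

```text
clock: 4.7
position: [538.6, -298.6, 81.0]
ee_rot: [0.988, -0.153, 0.001, 0.0]
contact_force: [0.9, -0.3, 0.6]
gripper_width: 21.1
grasp_force: 58.9
```

Emit:
arm_command --rows '[[[0,0,0.01],[0,0,0]],[[0,0,0.02],[0,0,0]],[[0,0,0.02],[0,0,0]]]'

```text
clock: 5.0
position: [538.2, -299.2, 76.0]
ee_rot: [0.988, -0.154, 0.001, 0.0]
contact_force: [-1.2, -0.3, -1.2]
gripper_width: 21.6
grasp_force: 58.9
```

Emit:
arm_command --rows '[[[0,0,0],[0,0,0]],[[0,0,0],[0,0,0]],[[0,0,0],[0,0,0]],[[0,0,0],[0,0,0]]]' --grip 0.55

```text
clock: 5.4
position: [537.8, -299.3, 75.3]
ee_rot: [0.988, -0.154, 0.0, 0.0]
contact_force: [-0.0, 0.8, -0.1]
gripper_width: 47.0
grasp_force: 0.0
```

Emit:
arm_command --rows '[[[0,0,-0.1],[0,0,0]],[[0,0,-0.25],[0,0,0]],[[0,0,-0.46],[0,0,0]],[[0,0,-0.46],[0,0,0]]]'

```text
clock: 5.8
position: [541.5, -301.1, 198.1]
ee_rot: [0.988, -0.153, 0.007, 0.002]
contact_force: [0.1, 0.2, 0.5]
gripper_width: 46.9
grasp_force: 0.0
```

```bash
python3 plan.py 395.8,242,150,-7.5 395.8,242,22,-7.5,40 395.8,242,100,-7.5 497.4,-285.8,190,-17.7 497.4,-285.8,80,-17.7 497.4,-285.8,75,-17.7,3 497.4,-285.8,190,-17.7
```

```text
{"rows": [[[-0.1, -0.158, 0.013], [0, 0, -0.0047]], [[-0.2, -0.315, 0.027], [0, 0, -0.0094]], [[-0.3, -0.473, 0.04], [0, 0, -0.0142]], [[-0.4, -0.63, 0.053], [0, 0, -0.0189]], [[-0.499, -0.788, 0.067], [0, 0, -0.0236]]]}
{"rows": [[[-0.088, -0.164, 0.013], [0, 0, -0.0047]], [[-0.176, -0.329, 0.027], [0, 0, -0.0094]], [[-0.264, -0.493, 0.04], [0, 0, -0.0142]], [[-0.352, -0.658, 0.053], [0, 0, -0.0189]], [[-0.44, -0.822, 0.067], [0, 0, -0.0236]]]}
{"rows": [[[-0.076, -0.171, 0.013], [0, 0, -0.0047]], [[-0.151, -0.341, 0.026], [0, 0, -0.0094]]]}
{"rows": [[[0.0, 0.0, 0.128], [0, 0, 0.0]], [[0.0, 0.0, 0.256], [0, 0, 0.0]], [[0.0, 0.0, 0.384], [0, 0, 0.0]], [[0.0, 0.0, 0.512], [0, 0, 0.0]]]}
{"rows": [[[0.0, 0.0, -0.156], [0, 0, 0.0]], [[0.0, 0.0, -0.312], [0, 0, 0.0]]]}
{"rows": [[[0.057, 0.17, -0.03], [0, 0, 0.0047]], [[0.113, 0.34, -0.06], [0, 0, 0.0094]], [[0.17, 0.51, -0.09], [0, 0, 0.0142]], [[0.226, 0.68, -0.12], [0, 0, 0.0189]], [[0.283, 0.85, -0.15], [0, 0, 0.0236]]]}
{"rows": [[[0.069, 0.165, -0.03], [0, 0, 0.0047]], [[0.138, 0.331, -0.06], [0, 0, 0.0094]], [[0.207, 0.496, -0.09], [0, 0, 0.0142]], [[0.276, 0.661, -0.12], [0, 0, 0.0189]], [[0.345, 0.827, -0.15], [0, 0, 0.0236]]]}
{"rows": [[[0.081, 0.16, -0.03], [0, 0, 0.0047]], [[0.162, 0.319, -0.06], [0, 0, 0.0094]]]}
{"rows": [[[0.0, 0.0, 0.147], [0, 0, 0.0]], [[0.0, 0.0, 0.293], [0, 0, 0.0]], [[0.0, 0.0, 0.44], [0, 0, 0.0]]]}
{"rows": [[[0.0, 0.0, 0.01], [0, 0, 0.0]], [[0.0, 0.0, 0.02], [0, 0, 0.0]]]}
{"rows": [[[0.0, 0.0, -0.153], [0, 0, 0.0]], [[0.0, 0.0, -0.307], [0, 0, 0.0]], [[0.0, 0.0, -0.46], [0, 0, 0.0]]]}
[ 497.5 -285.8  190.1] -17.7
```

Emit:
arm_command --rows '[[[-0.499,-0.788,0.067],[0,0,-0.0236]],[[-0.499,-0.788,0.067],[0,0,-0.0236]],[[-0.499,-0.788,0.067],[0,0,-0.0236]],[[-0.499,-0.788,0.067],[0,0,-0.0236]],[[-0.499,-0.788,0.067],[0,0,-0.0236]]]'

```text
clock: 6.3
position: [477.6, -71.5, 173.3]
ee_rot: [0.993, -0.116, 0.0, -0.0]
contact_force: [0.5, 0.8, -0.3]
gripper_width: 46.7
grasp_force: 0.0
```

Emit:
arm_command --rows '[[[-0.44,-0.822,0.067],[0,0,-0.0236]],[[-0.44,-0.822,0.067],[0,0,-0.0236]],[[-0.44,-0.822,0.067],[0,0,-0.0236]],[[-0.44,-0.822,0.067],[0,0,-0.0236]],[[-0.44,-0.822,0.067],[0,0,-0.0236]]]'

```text
clock: 6.8
position: [418.7, 154.3, 156.8]
ee_rot: [0.997, -0.079, 0.0, -0.0]
contact_force: [0.4, -0.3, 0.3]
gripper_width: 46.8
grasp_force: 0.0
```

Emit:
arm_command --rows '[[[-0.151,-0.341,0.026],[0,0,-0.0094]],[[-0.151,-0.341,0.026],[0,0,-0.0094]],[[-0.151,-0.341,0.026],[0,0,-0.0094]],[[-0.151,-0.341,0.026],[0,0,-0.0094]]]'

```text
clock: 7.2
position: [395.4, 242.7, 149.9]
ee_rot: [0.998, -0.064, -0.0, 0.0]
contact_force: [-0.3, -0.0, -0.6]
gripper_width: 47.3
grasp_force: 0.0
```

```bash
python3 w.py w3 53 66; python3 -c "
from h import *
s=arm.read_state(); print(s['position'],s['ee_rot'])"
```

```text
[152.  96.] 2110 [484.6 344.7  56.8] [483.6 344.1] [58.8 58.8] 37.7 [182. 230. 252.]
[397. 163.] 940 [416.9 179.6  59.4] [416.1 179.1] [22.8 21.9] 55.9 [143.  54. 122.]
[313. 201.] 858 [395.9 243.9  59.3] [394.9 244. ] [22.  22.4] 86.1 [180. 235. 251.]
[190. 234.] 843 [381.  343.1  59. ] [379.9 344.3] [22.5 22.9] 59.6 [173. 231. 249.]
[395.61202583 241.81158568 149.95731957] [ 9.97875604e-01 -6.51477812e-02 -1.45830013e-04  1.56738731e-04]
```

Emit:
arm_command --rows '[[[0,0,0.15],[0,0,0]],[[0,0,0.3],[0,0,0]],[[0,0,0.42],[0,0,0]],[[0,0,0.512],[0,0,0]],[[0,0,0.512],[0,0,0]]]'

```text
clock: 7.75
position: [394.8, 238.9, 19.7]
ee_rot: [0.998, -0.067, -0.002, 0.003]
contact_force: [-0.0, -0.5, 0.2]
gripper_width: 46.9
grasp_force: 0.0
```

Emit:
arm_command --rows '[[[0,0,0],[0,0,0]],[[0,0,0],[0,0,0]],[[0,0,0],[0,0,0]],[[0,0,0],[0,0,0]],[[0,0,0],[0,0,0]]]' --grip 0

```text
clock: 8.25
position: [396.6, 242.6, 23.4]
ee_rot: [0.998, -0.065, 0.001, -0.001]
contact_force: [-0.8, -0.5, 6.5]
gripper_width: 21.1
grasp_force: 59.5
```

Emit:
arm_command --rows '[[[0,0,-0.156],[0,0,0]],[[0,0,-0.312],[0,0,0]],[[0,0,-0.312],[0,0,0]]]'

```text
clock: 8.55
position: [398.4, 244.8, 105.1]
ee_rot: [0.998, -0.065, 0.004, -0.005]
contact_force: [0.1, 0.5, -0.5]
gripper_width: 21.5
grasp_force: 58.8
```

Emit:
arm_command --rows '[[[0.283,0.85,-0.15],[0,0,0.0236]],[[0.283,0.85,-0.15],[0,0,0.0236]],[[0.283,0.85,-0.15],[0,0,0.0236]],[[0.283,0.85,-0.15],[0,0,0.0236]],[[0.283,0.85,-0.15],[0,0,0.0236]]]'

```text
clock: 9.05
position: [437.9, 19.5, 137.9]
ee_rot: [0.995, -0.104, 0.0, -0.0]
contact_force: [0.3, 1.0, -0.8]
gripper_width: 21.3
grasp_force: 59.1
```

Emit:
arm_command --rows '[[[0.345,0.827,-0.15],[0,0,0.0236]],[[0.345,0.827,-0.15],[0,0,0.0236]],[[0.345,0.827,-0.15],[0,0,0.0236]],[[0.345,0.827,-0.15],[0,0,0.0236]],[[0.345,0.827,-0.15],[0,0,0.0236]]]'

```text
clock: 9.55
position: [480.9, -200.9, 175.3]
ee_rot: [0.99, -0.14, 0.0, 0.0]
contact_force: [-0.2, 0.3, -0.8]
gripper_width: 21.6
grasp_force: 59.0
```

Emit:
arm_command --rows '[[[0.162,0.319,-0.06],[0,0,0.0094]],[[0.162,0.319,-0.06],[0,0,0.0094]],[[0.162,0.319,-0.06],[0,0,0.0094]],[[0.162,0.319,-0.06],[0,0,0.0094]]]'

```text
clock: 9.95
position: [496.9, -286.2, 189.1]
ee_rot: [0.988, -0.155, -0.001, -0.0]
contact_force: [-0.5, 0.3, 0.1]
gripper_width: 21.3
grasp_force: 59.1
```

```bash
python3 w.py w4 105 118; python3 -c "
from h import *
s=arm.read_state(); print(s['position'],s['ee_rot'])"
```

```text
[314. 148.] 1049 [ 537.1 -299.   111.5] [ 536.7 -298.7] [21.6 21.6] 72.8 [153. 209. 235.]
[223. 295.] 580 [ 447.  -193.3  109.7] [ 446.4 -191.4] [33.  17.5] 64.9 [108. 131. 153.]
[ 496.82330415 -285.36951432  189.18565102] [ 9.88051500e-01 -1.54121295e-01 -8.15499120e-04 -4.42078533e-04]
```

View pics/w4.png

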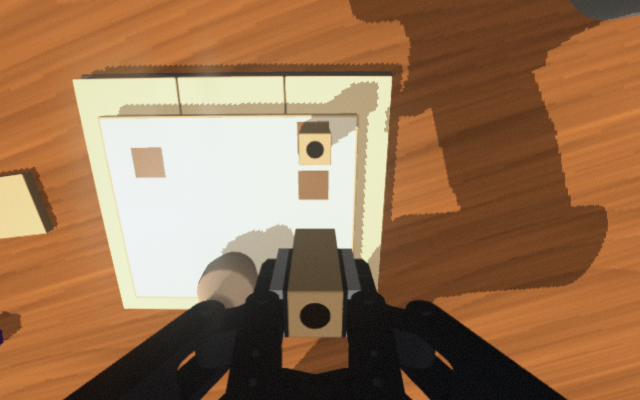

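The first prop stands on its mark, top at (315,148), measured at (537,-299). The near mark at (313,185) is clear, so I'll place the second prop and plan the third.

Emit:
arm_command --rows '[[[0,0,0.15],[0,0,0]],[[0,0,0.3],[0,0,0]],[[0,0,0.42],[0,0,0]],[[0,0,0.42],[0,0,0]],[[0,0,0.44],[0,0,0]]]'

```text
clock: 10.5
position: [498.4, -285.1, 81.0]
ee_rot: [0.988, -0.153, 0.001, 0.0]
contact_force: [0.6, 0.3, 0.9]
gripper_width: 21.7
grasp_force: 59.0
```

Emit:
arm_command --rows '[[[0,0,0.01],[0,0,0]],[[0,0,0.02],[0,0,0]],[[0,0,0.02],[0,0,0]]]'

```text
clock: 10.8
position: [498.0, -285.8, 75.9]
ee_rot: [0.988, -0.154, 0.001, 0.0]
contact_force: [-0.6, 0.2, -0.1]
gripper_width: 21.3
grasp_force: 59.0
```

Emit:
arm_command --rows '[[[0,0,0],[0,0,0]],[[0,0,0],[0,0,0]],[[0,0,0],[0,0,0]],[[0,0,0],[0,0,0]]]' --grip 0.55

```text
clock: 11.2
position: [497.6, -285.8, 75.2]
ee_rot: [0.988, -0.154, 0.0, 0.0]
contact_force: [-0.6, -0.3, 0.0]
gripper_width: 47.1
grasp_force: 0.0
```

Emit:
arm_command --rows '[[[0,0,-0.1],[0,0,0]],[[0,0,-0.25],[0,0,0]],[[0,0,-0.46],[0,0,0]],[[0,0,-0.46],[0,0,0]]]'

```text
clock: 11.6
position: [501.4, -287.5, 197.7]
ee_rot: [0.988, -0.153, 0.007, 0.002]
contact_force: [0.8, -0.7, 0.1]
gripper_width: 47.0
grasp_force: 0.0
```

```bash
python3 plan.py 380.8,343,150,-30 380.8,343,22,-30,40 380.8,343,100,-30 561.2,-155,190,-17.7 561.2,-155,80,-17.7 561.2,-155,75,-17.7,3 561.2,-155,190,-17.7|sed 's/\[\[\[.*, \[\[/[..[[/'
```

```text
{"rows": [..[[-0.432, -0.805, 0.057], [0, 0, 0.0244]]]}
{"rows": [..[[-0.492, -0.77, 0.057], [0, 0, 0.0244]]]}
{"rows": [..[[-0.44, -0.584, 0.046], [0, 0, 0.0196]]]}
{"rows": [..[[0.0, 0.0, 0.512], [0, 0, 0.0]]]}
{"rows": [..[[0.0, 0.0, -0.312], [0, 0, 0.0]]]}
{"rows": [..[[0.676, 0.569, -0.15], [0, 0, -0.0285]]]}
{"rows": [..[[0.622, 0.626, -0.15], [0, 0, -0.0285]]]}
{"rows": [..[[0.225, 0.272, -0.06], [0, 0, -0.0114]]]}
{"rows": [..[[0.0, 0.0, 0.44], [0, 0, 0.0]]]}
{"rows": [..[[0.0, 0.0, 0.02], [0, 0, 0.0]]]}
{"rows": [..[[0.0, 0.0, -0.46], [0, 0, 0.0]]]}
[ 561.2 -155.   190.1] -17.7
```

Emit:
arm_command --rows '[[[-0.432,-0.805,0.057],[0,0,0.0244]],[[-0.432,-0.805,0.057],[0,0,0.0244]],[[-0.432,-0.805,0.057],[0,0,0.0244]],[[-0.432,-0.805,0.057],[0,0,0.0244]],[[-0.432,-0.805,0.057],[0,0,0.0244]]]'

```text
clock: 12.1
position: [454.8, -58.9, 175.9]
ee_rot: [0.982, -0.191, 0.0, -0.0]
contact_force: [0.4, 0.7, -0.4]
gripper_width: 47.0
grasp_force: 0.0
```

Emit:
arm_command --rows '[[[-0.492,-0.77,0.057],[0,0,0.0244]],[[-0.492,-0.77,0.057],[0,0,0.0244]],[[-0.492,-0.77,0.057],[0,0,0.0244]],[[-0.492,-0.77,0.057],[0,0,0.0244]],[[-0.492,-0.77,0.057],[0,0,0.0244]]]'

```text
clock: 12.6
position: [413.6, 166.3, 161.7]
ee_rot: [0.974, -0.228, 0.0, -0.001]
contact_force: [0.3, -0.6, 0.7]
gripper_width: 46.9
grasp_force: 0.0
```

Emit:
arm_command --rows '[[[-0.44,-0.584,0.046],[0,0,0.0196]],[[-0.44,-0.584,0.046],[0,0,0.0196]],[[-0.44,-0.584,0.046],[0,0,0.0196]],[[-0.44,-0.584,0.046],[0,0,0.0196]],[[-0.44,-0.584,0.046],[0,0,0.0196]]]'

```text
clock: 13.1
position: [380.4, 347.1, 149.7]
ee_rot: [0.967, -0.257, 0.0, -0.001]
contact_force: [0.2, 0.5, 0.1]
gripper_width: 46.9
grasp_force: 0.0
```

Emit:
arm_command --rows '[[[0,0,0.15],[0,0,0]],[[0,0,0.3],[0,0,0]],[[0,0,0.42],[0,0,0]],[[0,0,0.512],[0,0,0]],[[0,0,0.512],[0,0,0]]]'

```text
clock: 13.6
position: [379.6, 340.4, 19.3]
ee_rot: [0.966, -0.259, -0.001, 0.004]
contact_force: [-0.1, -1.0, 0.7]
gripper_width: 46.9
grasp_force: 0.0
```

Emit:
arm_command --rows '[[[0,0,0],[0,0,0]],[[0,0,0],[0,0,0]],[[0,0,0],[0,0,0]],[[0,0,0],[0,0,0]],[[0,0,0],[0,0,0]]]' --grip 0

```text
clock: 14.1
position: [381.4, 343.9, 23.5]
ee_rot: [0.966, -0.259, 0.001, -0.001]
contact_force: [-0.5, -0.4, 6.9]
gripper_width: 21.2
grasp_force: 59.5
```

Emit:
arm_command --rows '[[[0,0,-0.156],[0,0,0]],[[0,0,-0.312],[0,0,0]],[[0,0,-0.312],[0,0,0]]]'

```text
clock: 14.4
position: [383.0, 346.3, 105.4]
ee_rot: [0.966, -0.258, 0.002, -0.006]
contact_force: [1.1, 0.3, 0.1]
gripper_width: 21.5
grasp_force: 58.9
```

Emit:
arm_command --rows '[[[0.676,0.569,-0.15],[0,0,-0.0285]],[[0.676,0.569,-0.15],[0,0,-0.0285]],[[0.676,0.569,-0.15],[0,0,-0.0285]],[[0.676,0.569,-0.15],[0,0,-0.0285]],[[0.676,0.569,-0.15],[0,0,-0.0285]]]'

```text
clock: 14.9
position: [456.2, 132.5, 137.9]
ee_rot: [0.976, -0.217, -0.0, -0.0]
contact_force: [0.9, 0.2, -1.0]
gripper_width: 21.3
grasp_force: 59.0
```

Emit:
arm_command --rows '[[[0.622,0.626,-0.15],[0,0,-0.0285]],[[0.622,0.626,-0.15],[0,0,-0.0285]],[[0.622,0.626,-0.15],[0,0,-0.0285]],[[0.622,0.626,-0.15],[0,0,-0.0285]],[[0.622,0.626,-0.15],[0,0,-0.0285]]]'

```text
clock: 15.4
position: [532.1, -75.1, 175.4]
ee_rot: [0.985, -0.173, 0.0, -0.0]
contact_force: [0.5, 0.7, -0.9]
gripper_width: 21.5
grasp_force: 58.9
```

Emit:
arm_command --rows '[[[0.225,0.272,-0.06],[0,0,-0.0114]],[[0.225,0.272,-0.06],[0,0,-0.0114]],[[0.225,0.272,-0.06],[0,0,-0.0114]],[[0.225,0.272,-0.06],[0,0,-0.0114]]]'

```text
clock: 15.8
position: [560.8, -155.7, 189.1]
ee_rot: [0.988, -0.155, -0.001, -0.0]
contact_force: [0.3, 0.7, -0.1]
gripper_width: 21.1
grasp_force: 58.9
```

```bash
python3 w.py w5 105 118; python3 -c "
from h import *
s=arm.read_state(); print(s['position'],s['ee_rot'])"
```

```text
[517. 178.] 1111 [ 538.  -297.4  111.1] [ 536.6 -298.4] [23.2 22.1] 72.5 [ 79. 114. 143.]
[505. 233.] 964 [ 497.3 -283.8  111.1] [ 496.  -284.6] [22.7 23. ] 72.1 [ 79.  115.  141.5]
[ 560.51566851 -154.81567937  189.18790733] [ 9.88043288e-01 -1.54174080e-01 -8.76660661e-04 -2.13620558e-04]
```

View pics/w5.png

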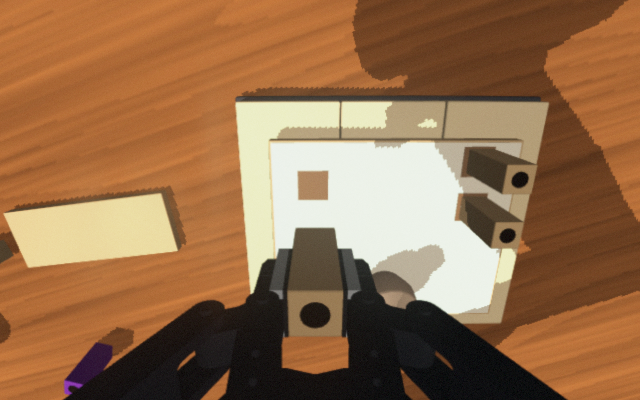

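The pair of props stands on their marks, tops at (519,179) and (507,235). The single mark at (313,185) is bare, so I'll place the third prop and then go over to the shelf.

Emit:
arm_command --rows '[[[0,0,0.15],[0,0,0]],[[0,0,0.3],[0,0,0]],[[0,0,0.42],[0,0,0]],[[0,0,0.42],[0,0,0]],[[0,0,0.44],[0,0,0]]]'

```text
clock: 16.35
position: [562.0, -154.2, 81.0]
ee_rot: [0.988, -0.153, 0.001, 0.0]
contact_force: [0.8, 0.6, 0.6]
gripper_width: 21.3
grasp_force: 58.9
```

Emit:
arm_command --rows '[[[0,0,0.01],[0,0,0]],[[0,0,0.02],[0,0,0]],[[0,0,0.02],[0,0,0]]]'

```text
clock: 16.65
position: [561.7, -154.8, 75.9]
ee_rot: [0.988, -0.154, 0.001, -0.0]
contact_force: [0.3, 0.8, -0.3]
gripper_width: 21.4
grasp_force: 58.9
```

Emit:
arm_command --rows '[[[0,0,0],[0,0,0]],[[0,0,0],[0,0,0]],[[0,0,0],[0,0,0]],[[0,0,0],[0,0,0]]]' --grip 0.55

```text
clock: 17.05
position: [561.4, -155.0, 75.3]
ee_rot: [0.988, -0.154, 0.0, -0.0]
contact_force: [-0.2, 0.2, 0.0]
gripper_width: 47.3
grasp_force: 0.0
```

Emit:
arm_command --rows '[[[0,0,-0.1],[0,0,0]],[[0,0,-0.25],[0,0,0]],[[0,0,-0.46],[0,0,0]],[[0,0,-0.46],[0,0,0]]]'

```text
clock: 17.45
position: [565.4, -155.7, 197.7]
ee_rot: [0.988, -0.153, 0.007, 0.0]
contact_force: [0.1, 0.7, 0.2]
gripper_width: 46.9
grasp_force: 0.0
```

```bash
python3 plan.py 573.9,94.3,160,-101.1 |sed 's/\[\[\[.*, \[\[/[..[[/'
```

```text
{"rows": [..[[-0.116, -0.439, 0.055], [0, 0, 0.2106]]]}
{"rows": [..[[-0.361, -0.275, 0.054], [0, 0, 0.2106]]]}
{"rows": [[[-0.091, 0.001, 0.011], [0, 0, 0.0422]]]}
[573.8  94.4 160.1] -101.11
```

Emit:
arm_command --rows '[[[-0.023,-0.088,0.011],[0,0,0.0421]],[[-0.046,-0.176,0.022],[0,0,0.0842]],[[-0.07,-0.263,0.033],[0,0,0.1264]],[[-0.093,-0.351,0.044],[0,0,0.1685]],[[-0.116,-0.439,0.055],[0,0,0.2106]]]' --grip 1

```text
clock: 17.95
position: [567.0, -40.7, 176.2]
ee_rot: [0.883, -0.469, 0.0, -0.0]
contact_force: [0.9, 0.2, -0.2]
gripper_width: 85.4
grasp_force: 0.0
```

Emit:
arm_command --rows '[[[-0.072,-0.055,0.011],[0,0,0.0421]],[[-0.144,-0.11,0.022],[0,0,0.0842]],[[-0.217,-0.165,0.032],[0,0,0.1264]],[[-0.289,-0.22,0.043],[0,0,0.1685]],[[-0.361,-0.275,0.054],[0,0,0.2106]]]'

```text
clock: 18.45
position: [572.8, 72.7, 162.7]
ee_rot: [-0.683, 0.73, -0.0, 0.0]
contact_force: [0.0, 0.3, 0.6]
gripper_width: 85.2
grasp_force: 0.0
```

Emit:
arm_command --rows '[[[-0.091,0.001,0.011],[0,0,0.0422]],[[-0.091,0.001,0.011],[0,0,0.0422]],[[-0.091,0.001,0.011],[0,0,0.0422]],[[-0.091,0.001,0.011],[0,0,0.0422]]]'

```text
clock: 18.85
position: [573.8, 93.8, 160.1]
ee_rot: [-0.636, 0.772, -0.0, -0.0]
contact_force: [-0.4, -0.2, 0.3]
gripper_width: 85.4
grasp_force: 0.0
```

```bash
python3 w.py w6 6 18; python3 -c "
from h import *
s=arm.read_state(); print(s['position'],s['ee_rot'])"
```

```text
[44. 36.] 760 [769.4 -71.5   8.4] [769.7 -59.4] [11.1 82.1] 1.3 [ 34.  58. 108.]
[316. 172.] 13913 [570.3  87.7  11.4] [571.9  96.2] [179.2  68.2] 79.4 [171. 229. 246.]
[482. 229.] 222 [422.1 172.1  12.2] [418.  171.3] [29.7 15. ] 14.4 [53. 20. 44.]
[119. 275.] 981 [788.2 152.4  13.4] [797.2 157.7] [49.5 51.5] 71.8 [68. 96. 89.]
[327. 290.] 151 [582.  210.5  12.1] [581.9 210.6] [ 3.3 22. ] 83.6 [ 63.  93. 119.]
[573.85197846  93.7334166  160.16192764] [-6.35368471e-01  7.72209107e-01 -2.00259509e-05  2.78007741e-05]
```

View pics/w6.png

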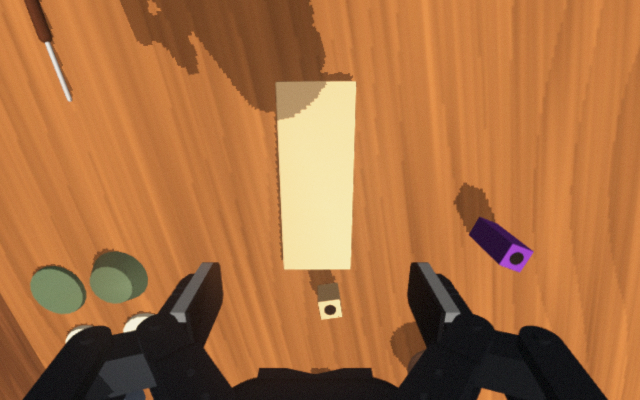

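The shelf is centred at about (317,175), lined up between the open fingers, and the short prop at (330,305) is clear. I'll descend slowly.

```bash
python3 plan.py 572.5,95.5,20,-100.6,30 572.5,95.5,-4,-100.6,5
```

```text
{"rows": [[[-0.001, 0.001, 0.112], [0, 0, -0.0006]], [[-0.001, 0.002, 0.224], [0, 0, -0.0011]], [[-0.002, 0.004, 0.336], [0, 0, -0.0017]], [[-0.003, 0.005, 0.448], [0, 0, -0.0023]], [[-0.003, 0.006, 0.56], [0, 0, -0.0028]]]}
{"rows": [[[0.0, 0.0, 0.019], [0, 0, 0.0]], [[0.0, 0.0, 0.038], [0, 0, 0.0]], [[0.0, 0.0, 0.058], [0, 0, 0.0]], [[0.0, 0.0, 0.077], [0, 0, 0.0]], [[0.0, 0.0, 0.096], [0, 0, 0.0]]]}
[572.5  95.4  -3.9] -100.6
```

Emit:
arm_command --rows '[[[-0.001,0.001,0.112],[0,0,-0.0006]],[[-0.001,0.002,0.224],[0,0,-0.0011]],[[-0.002,0.004,0.336],[0,0,-0.0017]],[[-0.003,0.005,0.448],[0,0,-0.0023]],[[-0.003,0.006,0.56],[0,0,-0.0028]]]'

```text
clock: 19.4
position: [572.8, 94.7, 19.4]
ee_rot: [-0.639, 0.77, -0.0, 0.0]
contact_force: [0.3, 0.5, -0.5]
gripper_width: 85.7
grasp_force: 0.0
```

Emit:
arm_command --rows '[[[0,0,0.019],[0,0,0]],[[0,0,0.038],[0,0,0]],[[0,0,0.058],[0,0,0]],[[0,0,0.077],[0,0,0]],[[0,0,0.096],[0,0,0]]]'

```text
clock: 19.9
position: [573.2, 95.7, -3.2]
ee_rot: [-0.639, 0.769, -0.0, 0.001]
contact_force: [0.5, 0.2, -0.0]
gripper_width: 85.2
grasp_force: 0.0
```

Emit:
arm_command --rows '[[[0,0,0],[0,0,0]],[[0,0,0],[0,0,0]],[[0,0,0],[0,0,0]],[[0,0,0],[0,0,0]],[[0,0,0],[0,0,0]]]' --grip 0

```text
clock: 20.4
position: [573.0, 95.7, -3.2]
ee_rot: [-0.639, 0.769, -0.0, 0.001]
contact_force: [-0.2, 0.4, 6.4]
gripper_width: 65.9
grasp_force: 68.2
```

Emit:
arm_command --rows '[[[0,0,-0.04],[0,0,0]],[[0,0,-0.08],[0,0,0]],[[0,0,-0.12],[0,0,0]],[[0,0,-0.12],[0,0,0]]]'

```text
clock: 20.8
position: [573.7, 95.9, 27.9]
ee_rot: [-0.639, 0.769, -0.001, 0.002]
contact_force: [0.4, 0.2, -2.3]
gripper_width: 66.3
grasp_force: 67.6
```

```bash
python3 - <<'E'
from h import *
im,w=cloud('wrist'); cv2.imwrite('pics/w7.png',im)
im,w=cloud('side'); cv2.imwrite('pics/s7.png',im[100:300,200:520])
E
python3 - <<'E'
import cv2,numpy as np
a=cv2.imread('pics/w7.png');b=cv2.imread('pics/s7.png')
b=cv2.resize(b,(320,200)); a=cv2.resize(a,(448,280)); c=np.zeros((280,768,3),np.uint8); c[:,:448]=a; c[:200,448:]=b
cv2.imwrite('pics/c7.png',c)
E
```

```text
(no output)
```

View pics/c7.png

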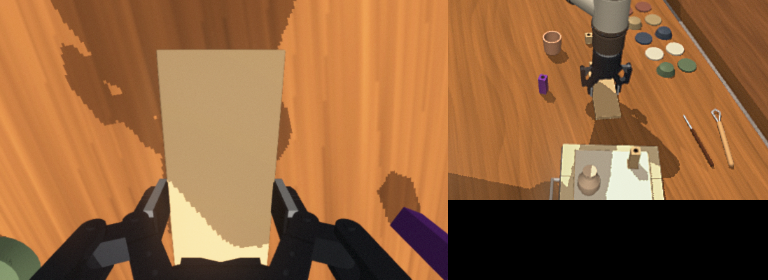

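The wrist view shows the shelf held between the fingers and lifted. I'll raise it, check its tilt and offset, and carry it over.

```bash
python3 - <<'E'
import json
s=json.load(open('cmd.json')); s['p'][2]+=30; json.dump(s,open('cmd.json','w'))
E
python3 plan.py 572.5,95.5,170,-100.6,45 539.3,-223.5,190,-107.7,45|sed 's/\[\[\[.*, \[\[/[..[[/'
```

```text
{"rows": [..[[0.0, 0.0, -0.576], [0, 0, 0.0]]]}
{"rows": [..[[0.799, -0.065, -0.05], [0, 0, 0.0246]]]}
{"rows": [..[[0.475, -0.076, -0.03], [0, 0, 0.0148]]]}
[ 539.3 -223.5  190.1] -107.69
```

Emit:
arm_command --rows '[[[0,0,-0.144],[0,0,0]],[[0,0,-0.288],[0,0,0]],[[0,0,-0.432],[0,0,0]],[[0,0,-0.576],[0,0,0]]]'

```text
clock: 21.3
position: [571.8, 95.3, 170.7]
ee_rot: [-0.639, 0.769, 0.0, -0.001]
contact_force: [1.0, -0.1, -2.6]
gripper_width: 66.4
grasp_force: 69.1
```

Emit:
arm_command --rows '[[[0.16,-0.013,-0.01],[0,0,0.0049]],[[0.32,-0.026,-0.02],[0,0,0.0098]],[[0.479,-0.039,-0.03],[0,0,0.0148]],[[0.639,-0.052,-0.04],[0,0,0.0197]],[[0.799,-0.065,-0.05],[0,0,0.0246]]]'

```text
clock: 21.8
position: [550.8, -105.2, 182.0]
ee_rot: [-0.608, 0.794, 0.001, -0.0]
contact_force: [0.0, -0.6, -1.7]
gripper_width: 65.7
grasp_force: 69.1
```

Emit:
arm_command --rows '[[[0.158,-0.025,-0.01],[0,0,0.0049]],[[0.317,-0.051,-0.02],[0,0,0.0099]],[[0.475,-0.076,-0.03],[0,0,0.0148]],[[0.475,-0.076,-0.03],[0,0,0.0148]],[[0.475,-0.076,-0.03],[0,0,0.0148]]]'

```text
clock: 22.3
position: [538.5, -224.2, 189.1]
ee_rot: [-0.589, 0.808, 0.001, -0.0]
contact_force: [-0.7, -0.2, -3.0]
gripper_width: 65.7
grasp_force: 69.1
```

```bash
python3 - <<'E'
from h import *
s=arm.read_state(); q=s['ee_rot']; print(s['position'],2*np.degrees(np.arctan2(q[1],q[0])),s['gripper_width'])
for n in ['wrist','scene','side']:
    im,w=cloud(n); cv2.imwrite(f'pics/{n}8.png',im)
    z=w[...,2]
    d=np.hypot(w[...,0]-539,w[...,1]+224)
    hsv=cv2.cvtColor(im,cv2.COLOR_BGR2HSV)
    m=((z>180)&(z<230)&(d<115)&(hsv[...,1]>60)).astype(np.uint8)
    k,l,st,c=cv2.connectedComponentsWithStats(m)
    i=1+np.argmax(st[1:,4]); p=w[l==i]; zm=np.median(p[:,2]); p=p[abs(p[:,2]-zm)<8]
    A=np.c_[p[:,:2]-p[:,:2].mean(0),np.ones(len(p))]; co=np.linalg.lstsq(A,p[:,2],rcond=None)[0]
    print(n,len(p),'slope',co.round(4),p.mean(0).round(1),cv2.minAreaRect(p[:,:2].astype(np.float32)))
    if n!='wrist':
        for tz in (105,118):
            pass
        m=((z>104)&(z<118)&(hsv[...,1]>60)).astype(np.uint8); k,l,st,c=cv2.connectedComponentsWithStats(m)
        for i in range(1,k):
            if st[i,4]>15: print('  h112',st[i,4],c[i].round(),w[l==i].mean(0).round(1))
E
```

```text
[ 538.48087012 -224.18867252  189.06934115] 252.17066602816575 65.71750556785445
wrist 48003 slope [-2.300000e-03  8.000000e-04  2.036881e+02] [ 528.3 -252.2  203.7] ((534.7970581054688, -239.5134735107422), (146.7295684814453, 74.09769439697266), 72.44094848632812)
scene 1349 slope [-2.97000e-02  2.30000e-03  2.02406e+02] [ 553.8 -185.6  202.4] ((545.5549926757812, -203.577880859375), (143.41259765625, 77.75492858886719), 75.88887786865234)
  h112 25 [73. 58.] [ -628.8 -1209.6   111.3]
  h112 56 [67. 79.] [ -278.9 -1012.4   110.8]
  h112 117 [437.  85.] [-126.8  375.5  111.9]
  h112 21 [479.  84.] [-151.5  520.5  110.3]
  h112 18 [488.  86.] [-129.7  543.3  110.7]
  h112 102 [220. 172.] [ 448.8 -183.8  109.9]
  h112 111 [165. 184.] [ 500.  -283.9  109.9]
  h112 116 [151. 195.] [ 541.  -297.5  109.7]
  h112 122 [219. 203.] [ 564.3 -154.   109.8]
  h112 23 [  5. 218.] [ 628.7 -562.7  111.1]
side 1829 slope [6.600000e-03 1.000000e-03 2.060397e+02] [ 528.1 -260.2  206. ] ((529.816162109375, -252.44085693359375), (121.91828918457031, 67.99344635009766), 72.4403076171875)
  h112 679 [568.  65.] [1551.   464.7  111. ]
  h112 113 [ 87. 163.] [-147.6  343.2  111. ]
  h112 124 [341. 280.] [ 436.6 -197.7  109.3]
  h112 132 [381. 310.] [ 494.6 -288.8  112.7]
  h112 125 [402. 310.] [ 535.8 -302.1  112.4]
  h112 24 [127. 377.] [ -11.4 -295.   112.9]
```

View pics/scene8.png

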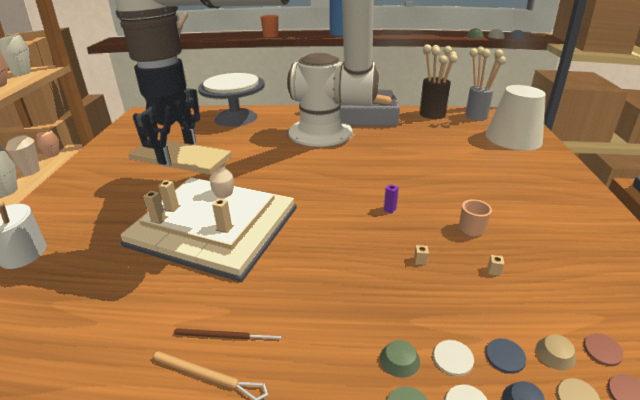

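All three props stand on their marks, tops at about (165,184), (151,195) and (219,203). The shelf is level and centred above them, so I'll lower it.

Emit:
arm_command --rows '[[[0,0,0.1],[0,0,0]],[[0,0,0.2],[0,0,0]],[[0,0,0.26],[0,0,0]],[[0,0,0.292],[0,0,0]],[[0,0,0.292],[0,0,0]]]'

```text
clock: 22.95
position: [539.0, -222.5, 116.0]
ee_rot: [-0.591, 0.807, 0.001, -0.001]
contact_force: [-0.3, 0.7, -2.1]
gripper_width: 66.1
grasp_force: 69.0
```

Emit:
arm_command --rows '[[[0,0,0.005],[0,0,0]],[[0,0,0.01],[0,0,0]],[[0,0,0.014],[0,0,0]],[[0,0,0.018],[0,0,0]],[[0,0,0.018],[0,0,0]]]'

```text
clock: 23.45
position: [539.4, -223.5, 112.7]
ee_rot: [-0.59, 0.807, -0.0, 0.0]
contact_force: [0.5, 0.9, -1.9]
gripper_width: 65.8
grasp_force: 69.1
```

Not in contact yet, so I'll lower it in 1 mm steps.

Emit:
arm_command --rows '[[[0,0,0.004],[0,0,0]],[[0,0,0.004],[0,0,0]],[[0,0,0.008],[0,0,0]],[[0,0,0.008],[0,0,0]]]'

```text
clock: 23.85
position: [539.3, -223.5, 110.4]
ee_rot: [-0.59, 0.807, 0.0, -0.0]
contact_force: [-0.5, 0.5, -1.9]
gripper_width: 65.9
grasp_force: 69.0
```

Emit:
arm_command --rows '[[[0,0,0.004],[0,0,0]],[[0,0,0.004],[0,0,0]]]'

```text
clock: 24.05
position: [539.3, -223.4, 109.4]
ee_rot: [-0.59, 0.807, 0.0, -0.0]
contact_force: [0.9, -0.8, -2.4]
gripper_width: 66.2
grasp_force: 69.1
```

Emit:
arm_command --rows '[[[0,0,0.004],[0,0,0]],[[0,0,0.004],[0,0,0]]]'

```text
clock: 24.25
position: [539.6, -223.5, 108.9]
ee_rot: [-0.59, 0.807, -0.0, 0.0]
contact_force: [-0.8, -0.1, -1.4]
gripper_width: 66.1
grasp_force: 69.3
```

Emit:
arm_command --rows '[[[0,0,0.003],[0,0,0]],[[0,0,0.003],[0,0,0]]]'

```text
clock: 24.45
position: [539.6, -223.6, 108.9]
ee_rot: [-0.59, 0.807, -0.0, 0.0]
contact_force: [-2.0, 1.5, 3.5]
gripper_width: 65.9
grasp_force: 69.9
```

The force shows contact, so I'll release and rise.

Emit:
arm_command --rows '[[[0,0,0],[0,0,0]],[[0,0,0],[0,0,0]],[[0,0,0],[0,0,0]],[[0,0,0],[0,0,0]]]' --grip 1

```text
clock: 24.85
position: [539.4, -223.5, 107.7]
ee_rot: [-0.59, 0.807, -0.0, 0.0]
contact_force: [-0.3, -0.1, 0.2]
gripper_width: 85.3
grasp_force: 0.0
```

Emit:
arm_command --rows '[[[0,0,-0.06],[0,0,0]],[[0,0,-0.16],[0,0,0]],[[0,0,-0.32],[0,0,0]],[[0,0,-0.48],[0,0,0]],[[0,0,-0.6],[0,0,0]]]'

```text
clock: 25.35
position: [539.9, -223.7, 260.6]
ee_rot: [-0.59, 0.807, -0.001, 0.001]
contact_force: [0.2, -0.9, -0.6]
gripper_width: 85.3
grasp_force: 0.0
```

```bash
python3 - <<'E'
import json
s=json.load(open('cmd.json')); s['p'][2]=107.85+150; json.dump(s,open('cmd.json','w'))
from h import *
for n in ['wrist','scene','side']:
    im,w=cloud(n); cv2.imwrite(f'pics/{n}9.png',im); z=w[...,2]
    d=np.hypot(w[...,0]-539,w[...,1]+224); hsv=cv2.cvtColor(im,cv2.COLOR_BGR2HSV)
    m=((z>117)&(z<130)&(d<115)).astype(np.uint8); k,l,st,c=cv2.connectedComponentsWithStats(m)
    i=1+np.argmax(st[1:,4]); p=w[l==i]
    A=np.c_[p[:,:2]-p[:,:2].mean(0),np.ones(len(p))]; co=np.linalg.lstsq(A,p[:,2],rcond=None)[0]
    print(n,len(p),co.round(3),p.mean(0).round(1),cv2.minAreaRect(p[:,:2].astype(np.float32)))
E
python3 plan.py 483.8,343.5,150,-107.7|sed 's/\[\[\[.*, \[\[/[..[[/'
```

```text
wrist 14978 [-2.00000e-03 -2.00000e-03  1.23398e+02] [ 536.  -231.4  123.4] ((538.7659301757812, -222.80963134765625), (179.25808715820312, 68.3580322265625), 72.24066925048828)
scene 2010 [-2.30000e-02  2.00000e-03  1.22944e+02] [ 546.7 -217.6  122.9] ((540.74169921875, -222.953857421875), (182.0794677734375, 70.50801086425781), 72.05316925048828)
side 2379 [ 7.00000e-03 -1.00000e-03  1.25321e+02] [ 536.2 -232.3  125.3] ((538.9295654296875, -224.73870849609375), (183.63279724121094, 69.12779998779297), 72.25325012207031)
{"rows": [..[[-0.805, 0.346, 0.166], [0, 0, 0.0]]]}
{"rows": [..[[-0.805, 0.347, 0.166], [0, 0, 0.0]]]}
{"rows": [..[[-0.483, 0.208, 0.099], [0, 0, 0.0]]]}
[483.7 343.5 150.1] -107.69
```

View pics/wrist9.png

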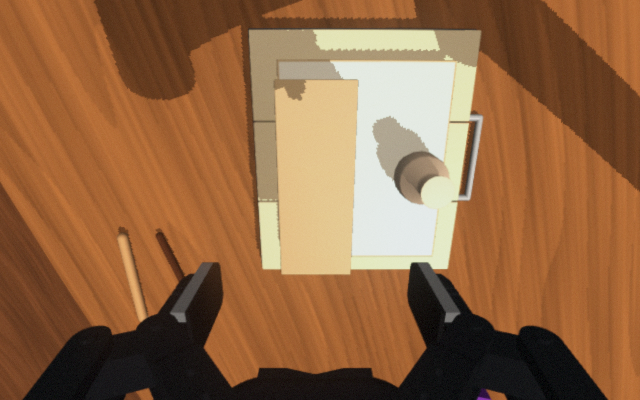

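The half shelf lies flat on the props, centred at (317,175), with the vase untouched at (430,185). The beaker is next.

Emit:
arm_command --rows '[[[-0.161,0.069,0.033],[0,0,0]],[[-0.322,0.138,0.066],[0,0,0]],[[-0.483,0.208,0.1],[0,0,0]],[[-0.644,0.277,0.133],[0,0,0]],[[-0.805,0.346,0.166],[0,0,0]]]'

```text
clock: 26.0
position: [516.8, -4.0, 214.5]
ee_rot: [-0.59, 0.808, 0.001, -0.001]
contact_force: [0.3, 0.1, 0.3]
gripper_width: 85.6
grasp_force: 0.0
```

Emit:
arm_command --rows '[[[-0.161,0.069,0.033],[0,0,0]],[[-0.322,0.138,0.066],[0,0,0]],[[-0.483,0.208,0.1],[0,0,0]],[[-0.644,0.277,0.133],[0,0,0]],[[-0.805,0.347,0.166],[0,0,0]]]'

```text
clock: 26.5
position: [495.3, 213.9, 173.0]
ee_rot: [-0.59, 0.807, 0.0, -0.001]
contact_force: [0.4, -0.3, -1.0]
gripper_width: 85.2
grasp_force: 0.0
```

Emit:
arm_command --rows '[[[-0.161,0.069,0.033],[0,0,0]],[[-0.322,0.138,0.066],[0,0,0]],[[-0.483,0.208,0.099],[0,0,0]],[[-0.483,0.208,0.099],[0,0,0]],[[-0.483,0.208,0.099],[0,0,0]]]'

```text
clock: 27.0
position: [482.6, 343.6, 147.9]
ee_rot: [-0.591, 0.807, -0.0, -0.002]
contact_force: [0.2, -0.6, -0.1]
gripper_width: 85.5
grasp_force: 0.0
```

```bash
python3 w.py w10 50 64; python3 -c "
from h import *
s=arm.read_state(); print(s['position'],s['ee_rot'])"
```

```text
[312. 204.] 1742 [483.7 344.6  56.3] [483.5 344.1] [58.7 59. ] 19.0 [154. 203. 244.]
[482.98814489 342.80497401 148.60024241] [-5.90093870e-01  8.07333082e-01 -2.96719201e-04 -1.55922307e-03]
```

View pics/w10.png

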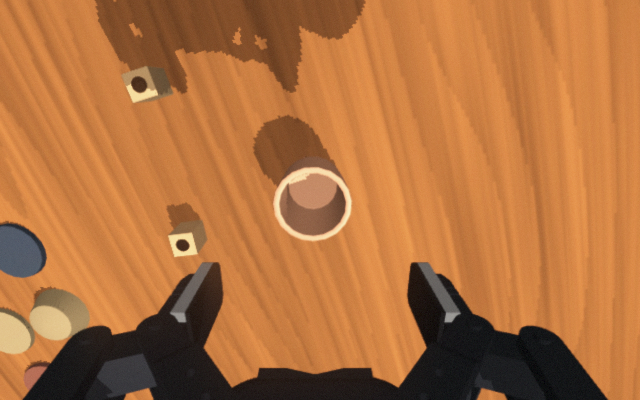

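The beaker is centred at (312,204), under the tool, with the short props clear at (145,84) and (185,242). I'll grasp it.

Emit:
arm_command --rows '[[[0,0,0.15],[0,0,0]],[[0,0,0.3],[0,0,0]],[[0,0,0.42],[0,0,0]],[[0,0,0.5],[0,0,0]],[[0,0,0.552],[0,0,0]]]'

```text
clock: 27.55
position: [483.4, 341.2, 10.4]
ee_rot: [-0.589, 0.808, -0.0, -0.001]
contact_force: [-0.5, 0.6, 0.4]
gripper_width: 85.4
grasp_force: 0.0
```

Emit:
arm_command --rows '[[[0,0,0],[0,0,0]],[[0,0,0],[0,0,0]],[[0,0,0],[0,0,0]],[[0,0,0],[0,0,0]],[[0,0,0],[0,0,0]]]' --grip 0

```text
clock: 28.05
position: [484.4, 344.0, 13.4]
ee_rot: [-0.59, 0.807, 0.0, 0.001]
contact_force: [1.0, -0.6, 3.5]
gripper_width: 57.1
grasp_force: 64.0
```

Emit:
arm_command --rows '[[[0,0,-0.12],[0,0,0]],[[0,0,-0.26],[0,0,0]],[[0,0,-0.41],[0,0,0]],[[0,0,-0.552],[0,0,0]],[[0,0,-0.552],[0,0,0]]]'

```text
clock: 28.55
position: [486.1, 345.9, 156.3]
ee_rot: [-0.59, 0.807, 0.001, 0.006]
contact_force: [-0.3, 0.3, -0.1]
gripper_width: 56.8
grasp_force: 64.4
```

```bash
python3 plan.py 539.3,-223.6,200,-107.7|sed 's/\[\[\[.*, \[\[/[..[[/'
```

```text
{"rows": [..[[0.872, -0.375, -0.083], [0, 0, 0.0]]]}
{"rows": [..[[0.872, -0.376, -0.083], [0, 0, 0.0]]]}
{"rows": [..[[0.349, -0.15, -0.034], [0, 0, 0.0]]]}
[ 539.3 -223.5  200.1] -107.69
```

Emit:
arm_command --rows '[[[0.174,-0.075,-0.017],[0,0,0]],[[0.349,-0.15,-0.033],[0,0,0]],[[0.523,-0.225,-0.05],[0,0,0]],[[0.698,-0.3,-0.066],[0,0,0]],[[0.872,-0.375,-0.083],[0,0,0]]]'

```text
clock: 29.05
position: [506.0, 105.4, 170.3]
ee_rot: [-0.59, 0.807, 0.0, -0.001]
contact_force: [0.3, -1.4, -1.0]
gripper_width: 56.9
grasp_force: 64.4
```

Emit:
arm_command --rows '[[[0.174,-0.075,-0.017],[0,0,0]],[[0.349,-0.15,-0.033],[0,0,0]],[[0.523,-0.225,-0.05],[0,0,0]],[[0.698,-0.3,-0.066],[0,0,0]],[[0.872,-0.376,-0.083],[0,0,0]]]'

```text
clock: 29.55
position: [529.3, -130.6, 191.0]
ee_rot: [-0.59, 0.807, 0.001, -0.0]
contact_force: [1.2, -1.1, -0.9]
gripper_width: 57.2
grasp_force: 64.4
```

Emit:
arm_command --rows '[[[0.174,-0.075,-0.017],[0,0,0]],[[0.349,-0.15,-0.034],[0,0,0]],[[0.349,-0.15,-0.034],[0,0,0]],[[0.349,-0.15,-0.034],[0,0,0]],[[0.349,-0.15,-0.034],[0,0,0]]]'

```text
clock: 30.05
position: [538.8, -222.7, 199.2]
ee_rot: [-0.59, 0.807, 0.001, -0.0]
contact_force: [0.3, 0.6, -1.6]
gripper_width: 57.0
grasp_force: 64.4
```

```bash
python3 - <<'E'
from h import *
s=arm.read_state(); print(s['position'],s['gripper_width'],s['grasp_force'])
im,w=cloud('scene'); cv2.imwrite('pics/s11.png',cv2.resize(im[80:300,60:340],None,fx=2.5,fy=2.5))
E
```

```text
[ 538.77101186 -222.70592712  199.24019406] 56.9932428192957 64.40206156081331
```

View pics/s11.png

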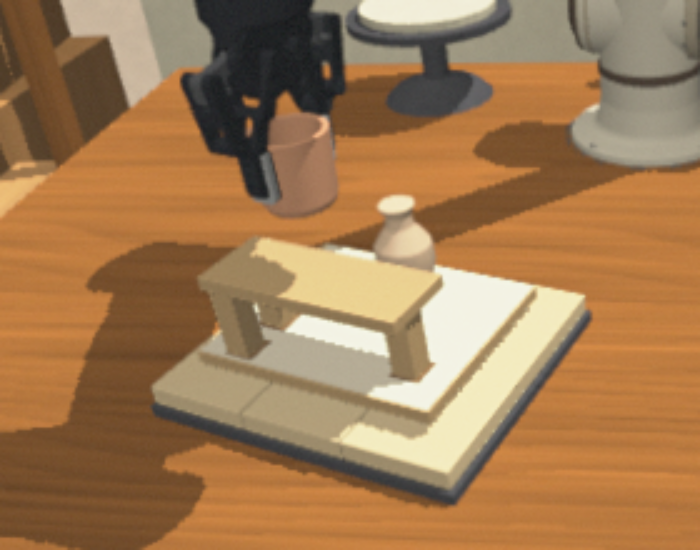

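The beaker is held upright at (300,160), above the tier that stands at (320,285). I'll lower it.

Emit:
arm_command --rows '[[[0,0,0.1],[0,0,0]],[[0,0,0.18],[0,0,0]],[[0,0,0.22],[0,0,0]],[[0,0,0.232],[0,0,0]],[[0,0,0.232],[0,0,0]]]'

```text
clock: 30.6
position: [539.7, -222.9, 142.3]
ee_rot: [-0.591, 0.807, -0.0, -0.0]
contact_force: [-0.1, 0.4, -0.9]
gripper_width: 57.0
grasp_force: 64.4
```

Emit:
arm_command --rows '[[[0,0,0.004],[0,0,0]],[[0,0,0.008],[0,0,0]],[[0,0,0.012],[0,0,0]],[[0,0,0.012],[0,0,0]],[[0,0,0.012],[0,0,0]]]'

```text
clock: 31.1
position: [539.4, -223.5, 139.2]
ee_rot: [-0.59, 0.807, -0.0, 0.0]
contact_force: [-0.2, 0.6, -1.3]
gripper_width: 57.3
grasp_force: 64.4
```

Emit:
arm_command --rows '[[[0,0,0.003],[0,0,0]],[[0,0,0.003],[0,0,0]]]'

```text
clock: 31.3
position: [539.3, -223.5, 138.2]
ee_rot: [-0.59, 0.807, 0.0, -0.0]
contact_force: [-0.4, -0.2, -2.0]
gripper_width: 56.7
grasp_force: 64.4
```

Emit:
arm_command --rows '[[[0,0,0.003],[0,0,0]],[[0,0,0.003],[0,0,0]]]'

```text
clock: 31.5
position: [539.3, -223.5, 137.4]
ee_rot: [-0.59, 0.807, 0.0, -0.0]
contact_force: [0.4, -0.7, -1.4]
gripper_width: 57.0
grasp_force: 64.4
```

Emit:
arm_command --rows '[[[0,0,0.003],[0,0,0]],[[0,0,0.003],[0,0,0]]]'

```text
clock: 31.7
position: [539.4, -223.6, 137.4]
ee_rot: [-0.59, 0.807, -0.0, 0.0]
contact_force: [-1.0, 0.6, 3.1]
gripper_width: 57.1
grasp_force: 64.5
```

Contact again, so I'll release, rise and check.

Emit:
arm_command --rows '[[[0,0,0],[0,0,0]],[[0,0,0],[0,0,0]],[[0,0,0],[0,0,0]],[[0,0,0],[0,0,0]]]' --grip 1

```text
clock: 32.1
position: [539.4, -223.5, 136.7]
ee_rot: [-0.59, 0.807, -0.0, 0.0]
contact_force: [-0.4, -0.1, 0.3]
gripper_width: 85.7
grasp_force: 0.0
```

Emit:
arm_command --rows '[[[0,0,-0.06],[0,0,0]],[[0,0,-0.16],[0,0,0]],[[0,0,-0.32],[0,0,0]],[[0,0,-0.48],[0,0,0]],[[0,0,-0.48],[0,0,0]]]'

```text
clock: 32.6
position: [542.5, -224.6, 263.8]
ee_rot: [-0.59, 0.807, -0.005, 0.004]
contact_force: [0.4, 0.6, -1.0]
gripper_width: 85.4
grasp_force: 0.0
```

Emit:
arm_command --rows '[[[0,0,0],[0,0,0]],[[0,0,0],[0,0,0]],[[0,0,0],[0,0,0]],[[0,0,0],[0,0,0]]]'

```text
clock: 33.0
position: [539.0, -223.4, 255.5]
ee_rot: [-0.59, 0.807, 0.001, -0.001]
contact_force: [0.0, 1.0, -1.1]
gripper_width: 85.4
grasp_force: 0.0
```

```bash
python3 w.py w12 175 190; python3 - <<'E'
from h import *
im,w=cloud('scene'); cv2.imwrite('pics/s12.png',cv2.resize(im[80:300,60:340],None,fx=2.5,fy=2.5))
E
```

```text
[314. 211.] 1930 [ 538.5 -222.5  180.4] [ 538.6 -222.8] [59.  58.8] 36.2 [134. 178. 228.]
```

View pics/s12.png

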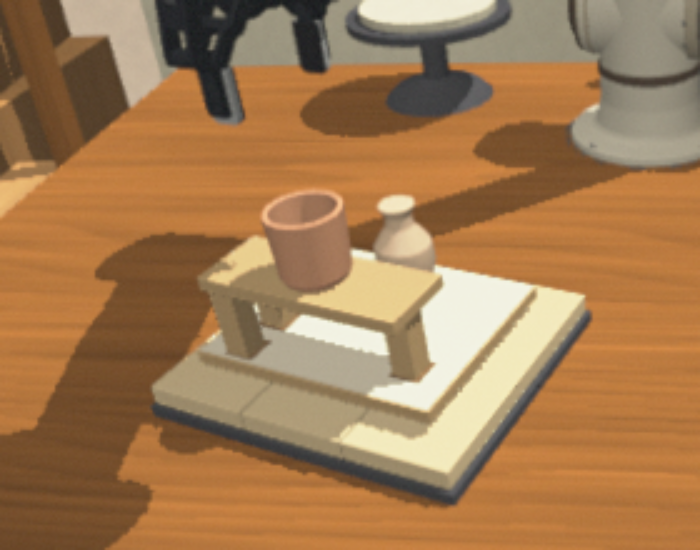

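The beaker stands upright at (310,240), in the middle of the half shelf. The vase is in place and the gripper is clear, so I'll hand in.

```bash
python3 -c "
from bench import arm
print(arm.job_done())"
```

```text
the job is handed in; nothing more can be done
None
```

I built the tier and handed the job in at about 33 s of the 134 s allowed: three tall props on their marks, the half shelf flat on top and the beaker upright in its middle. The cameras put each within about 3 mm of target; the hand-in gave no verdict.

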